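Load a brass blank from the magazine into the engraving nest

TASK

Without dropping it, slide the top brass blank out over the low front lip of the blue magazine until at least 3 cm of it overhangs, pinch it by that free end and lay it lengthwise along the wooden rail and let go. Then take it again by its middle and set it down flat in the grey and black engraving nest, fully seated between the raised walls. Leave the other blanks in the magazine and do not disturb the tape roll, bearing and jar.

Things in the scene. Friction and masses are not known exactly. Their poses are not given: they have to be found in the camera images.
- blank_centre (a point): centre (half-way up) of the top brass blank: a flat plate 150 x 46 x 4 mm, 0.09 kg, a small hole mark near each end; x along its length, y across, z up. It starts fully inside the magazine, lying on the next blank, its x along the magazine's. Polished: it slides easily on the others (friction about 0.3). Once an end hangs free past the lip, its sides (46 mm apart) can be pinched there
- lower_blank_centre (a point): centre of the equal loose blank just below the top one, held back by the front lip; it must stay in the magazine (two more below it are fixed)
- magazine: fixed blue magazine, origin under its middle, x along the blanks; reaches from x = -84 to 92 mm and 31 mm to each side. Channel 50 mm wide between side cheeks, closed at the rear (+x), low lip at the front (-x). The cheeks end 1 mm below the top blank's top face (52 mm above the bench): inside, its sides cannot be gripped, but fingertips can press on its top and drag it
- magazine_lip (a point): middle of the top edge, on the outer face, of the steel front lip of the magazine, 46.5 mm above the bench and 1.5 mm below the top blank's underside; x points into the magazine, so blanks slide out to -x; y across, z up. In front of the lip is free space down to the bench (only the 8 mm high foot reaches 5 mm out)
- rest_top (a point): centre of the top of the fixed wooden rail: 90 mm long along its x, 28 mm wide along y, its top 47 mm above the bench (foot plate 94 x 60 x 8 mm). The blank laid lengthwise along it overhangs 9 mm at each side and 30 mm at each end, so its sides are free for the fingers. Laid, its centre is 2 mm above this point
- nest_seat (a point): centre of the seat of the fixed engraving nest (grey seat, black walls), 40 mm above the bench; x along its length, y across, z up. Seated, the blank's centre lies 2 mm above this point, either way round. The pocket is 156 x 52 mm, its walls at both ends rise 7 mm above the seat
- nest: the nest as a whole, origin under its middle, x along its length: aluminium base 200 x 84 x 8 mm with two grey end blocks with black walls, each 53 mm long and 66 mm wide, that carry the seat and walls. Between the blocks is a gap 66 mm long with room for the fingers beside and below the blank's middle; at its ends the walls leave no room for fingers
- tape_black: bystander: roll of black insulating tape lying flat, 64 x 67 x 18 mm, origin under its centre
- bearing: bystander: ball bearing lying flat, 47 mm across, 14 mm high, origin under its centre
- screw_jar: bystander: glass jar of screws with a red lid, 70 mm across, 81 mm high, origin under its centre

How it is judged:
By the outcome, as a careful person would: the job done as asked, in the order asked, and still so for the second after the job is handed in, with the robot touching nothing.
It also fails if it takes over 54 s, if anything falls off the work surface, if the arm or the gripper's body presses on something with over 40 N, if the wrist force passes 120 N, or if a joint passes its speed limit or range.

ROBOT

A 6-joint arm with a two-finger parallel gripper is mounted at the origin on a cart in front of the work surface, level with it; the furniture and walls round the work are solid. World frame = base frame: x ahead of the robot, y to its left, z up, the work surface at z = 0. Lengths are in mm, angles in rad, forces in N, time in s.
With the tool pointing down it reaches from about 375 to 925 mm from the base axis. Payload 5.7 kg.
Tool frame: the origin (TCP) lies on the centre line of the jaws, within the pads' length; the fingertips stand 11 mm ahead of it and the grasp point (between the pads) lies 8 mm behind it; z points along the fingers, y is the line along which they close (so a half turn about z gives the same grasp; the last joint's range is limited). The gripper opens to 88 mm and grips with 3 to 60 N. Pads are 20 mm wide; open, the fingers measure 115 mm over their backs; the gripper's body (75 mm by 178 mm) begins 61 mm behind the grasp point.
Start: joints at [1.133, 0.359, 1.51, -0, 1.272, -0.115], TCP at [190.326, 568.981, 233.623] pointing down, gripper open.
Joint ranges: [-2.97, 2.97], [-1.01, 2.36], [0.21, 2.38], [-0.96, 4.11], [0.2, 2.71], [-2.98, 2.98]. Speed limits (rad/s): [2.39, 2.39, 3.14, 3.14, 3.14, 3.14].

INTERFACE

Orientations are given as a rotation vector (axis times angle).
In Python, from workcell import arm, eyes gives the robot as it stands.
- The arm moves only by the shell command python3 -m jog 'ROWS' [FORCE]. ROWS is JSON, one flat list of numbers, 7 for each row, row after row: the finger opening in cm, from 0 to 8.78, then the shift along the tool's x, y, z in cm, then the turn, a rotation vector about the tool's x, y, z in degrees. In form: [claw, tx, ty, tz, rx, ry, rz, claw, tx, ty, tz, rx, ry, rz, ...]. A call has exactly 8 rows; each row is the pose to reach, as a shift and turn from the pose commanded when the call began, along the tool's axes at that moment; what a row does not reach only later rows make up. A row lasts 1/8 s, in which the tool goes at most 62.5 mm and 10.7 degrees, less where a joint would pass 70% of its speed; a pose out of reach is approached as far as the arm can. A call with a gripper value outside its range is refused whole. The fingers move at their own pace and stop on an object; FORCE is the grip in N (left out, the last holds). Time passes only in rows, so rows that repeat a pose let the fingers close, or fill a call up. It gives the time, the measured TCP pose, the force, the opening and the grip force at its end, in the units of the state.
- arm.sense(): the state, without advancing time (a new reading comes with each control period).
- eyes.read_camera(name): name is "scene" or "top" or "wrist"; returns (picture, depth): 420x560x3 uint8, blue, green, red; 420x560 float32, mm along the optical axis (not along the pixel's ray), 0 where there is no reading.
- eyes.camera_info(name): a dict with "camera_matrix" (3x3 intrinsics, pixels), "k1" (the pictures are not rectified: a ray, as slopes to the right and down, at radius r is drawn at 1 + k1 r^2 times it, then the intrinsics apply), "extrinsics" (4x4, takes a point from camera to world coordinates). Camera axes: x right, y down, z forward; pixel columns grow to the right and rows downward; lengths in mm; the calibration is good to about 2 mm. A picture is of the moment at which its call begins: read the wrist's pose just before it. camera_info takes no time and is no camera call; for the wrist camera it gives the pose at the moment of the call.
- arm.sign_off(): hands the job in; it is judged then, once.
The state is a dict: "t": time; "qpos": joint angles; "dq": joint speeds; "joint_torque": joint torques, N m; "tool_pos": TCP position; "tool_rot": TCP orientation; "wrist_force": force on the tool from outside, world axes, zero at the start; "ft_torque": the same for the moment, N m; "width": opening from 0.0 (shut) to 1.0 (fully open); "finger_force": force on a finger pad.
Only numpy, scipy, OpenCV 4.12 (cv2) and the standard library are available. Lean on these libraries where they do the work, as an engineer would, in place of code of your own. Each camera call takes 0.05 s, during which the arm holds its last target. There are 200 camera calls.

## Working session

There is one attempt and no reset: what is moved stays moved. The work goes in short steps, Python scripts to look and compute and a shell command to move; the robot and the scene stay as the last step left them, time stands still between calls to the robot, and variables do not carry over. Pictures are saved under pics/ and viewed, at most 14 in all, crops included, and the job is handed in when it is done.

```bash
ls; mkdir -p pics
python3 - <<'E'
from workcell import arm, eyes
import cv2,numpy as np
s=arm.sense();print(s)
for n in("scene","top"):
    p,d=eyes.read_camera(n);cv2.imwrite(f"pics/{n}0.png",p);np.save(f"pics/{n}0.npy",d)
    i=eyes.camera_info(n);print(n,i)
E
```

```text
pics
{'t': 0.0, 'qpos': array([ 1.13291443e+00,  3.59485027e-01,  1.51142185e+00, -3.34008799e-05,
        1.27247900e+00, -1.15112364e-01]), 'dq': array([ 0.00207476, -0.00170548, -0.00210476,  0.00123932,  0.00052556,
        0.00046014]), 'joint_torque': array([-6.26897872e-04, -5.15371120e+01, -2.70722884e+01,  6.74677198e-02,
        3.50769027e-02, -1.30003004e-04]), 'tool_pos': array([190.05994088, 568.40498729, 232.82548716]), 'tool_rot': array([-5.04718055e-01, -3.10031837e+00,  2.72309541e-03]), 'wrist_force': array([-0.78406659, -0.71649972, -0.77078883]), 'ft_torque': array([-0.04142388,  0.02313559, -0.0408634 ]), 'finger_force': 0.0, 'width': 1.0024792890756613}
scene {'camera_matrix': array([[436.21025646,   0.        , 280.67785093],
       [  0.        , 436.21025646, 199.55160501],
       [  0.        ,   0.        ,   1.        ]]), 'k1': -0.02416008033451655, 'extrinsics': array([[ 9.06801774e-01, -2.32755610e-01,  3.51475986e-01,
         2.30441842e+02],
       [-4.21243596e-01, -5.32460731e-01,  7.34193028e-01,
        -7.60422903e+02],
       [ 1.62596143e-02, -8.13824549e-01, -5.80883145e-01,
         6.63265495e+02],
       [ 0.00000000e+00,  0.00000000e+00,  0.00000000e+00,
         1.00000000e+00]])}
top {'camera_matrix': array([[543.92735431,   0.        , 278.02828798],
       [  0.        , 543.92735431, 201.03183973],
       [  0.        ,   0.        ,   1.        ]]), 'k1': 0.052162132900169834, 'extrinsics': array([[ 1.89395098e-03, -9.96890293e-01,  7.87791640e-02,
         5.34042758e+02],
       [-9.99911951e-01, -2.92259529e-03, -1.29440655e-02,
         6.84825599e+00],
       [ 1.31340528e-02, -7.87477122e-02, -9.96808053e-01,
         1.18478691e+03],
       [ 0.00000000e+00,  0.00000000e+00,  0.00000000e+00,
         1.00000000e+00]])}
```

View pics/top0.png

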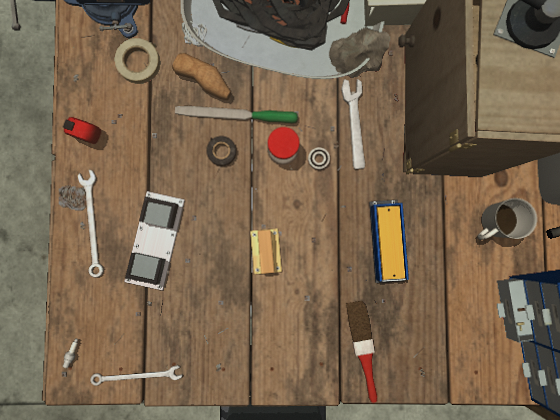

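View pics/scene0.png

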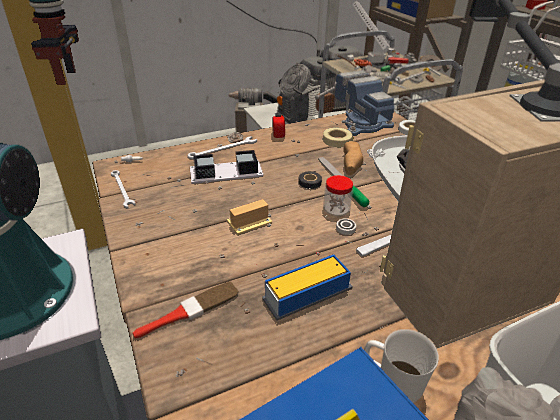

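The top view shows the magazine at (390,242), the rail at (266,251), the nest at (155,240), and the tape, jar and bearing at about (221,151), (284,145) and (319,158). The scene view shows the magazine at (308,288), with its near-robot end at about (268,300). Next I measure.

```bash
cat > h.py <<'E'
from workcell import arm, eyes
import cv2,numpy as np
from scipy.spatial.transform import Rotation as R
def ray(i,px):
    K=i["camera_matrix"];px=np.asarray(px,float).reshape(-1,2)
    d=(px-K[:2,2])/K[0,0];u=d.copy()
    for _ in range(10): u=d/(1+i["k1"]*(u**2).sum(1,keepdims=True))
    E=i["extrinsics"];v=np.c_[u,np.ones(len(u))]@E[:3,:3].T
    return E[:3,3],v
def plane(i,px,z):
    o,v=ray(i,px);return o+v*((z-o[2])/v[:,2:])
def proj(i,P):
    E=i["extrinsics"];c=(np.asarray(P,float).reshape(-1,3)-E[:3,3])@E[:3,:3];u=c[:,:2]/c[:,2:]
    u=u*(1+i["k1"]*(u**2).sum(1,keepdims=True));return u*i["camera_matrix"][0,0]+i["camera_matrix"][:2,2]
def rect(i,mask,z):
    "largest blob -> outline on plane z -> centre, (long,short), yaw of the long side deg (-90..90]"
    mask=cv2.morphologyEx(mask.astype(np.uint8),cv2.MORPH_CLOSE,np.ones((5,5)))
    c=max(cv2.findContours(mask,cv2.RETR_EXTERNAL,cv2.CHAIN_APPROX_NONE)[0],key=cv2.contourArea)
    return prect(plane(i,c.reshape(-1,2),z))
def prect(P):
    (cx,cy),(w,h),a=cv2.minAreaRect(P[:,:2].astype(np.float32))
    if w<h: w,h,a=h,w,a+90
    return np.round([cx,cy,w,h,(a+90)%180-90],1)
def box(m,x0,y0,x1,y1):
    z=np.zeros(m.shape[:2],bool);z[y0:y1,x0:x1]=1;return m.astype(bool)&z
E
python3 - <<'E'
from h import *
p=cv2.imread("pics/top0.png");i=eyes.camera_info("top");hsv=cv2.cvtColor(p,cv2.COLOR_BGR2HSV)
H,S,V=[hsv[...,k].astype(int) for k in range(3)]
print(hsv[242,390],hsv[252,266],hsv[235,257],hsv[213,160],hsv[240,155],hsv[242,374])
br=box((H>15)&(H<30)&(S>120)&(V>150),365,195,415,290);print("blank",rect(i,br,52+1))
print("mag",rect(i,box((H>100)&(H<130)&(S>120),365,190,415,290)|br,40))
base=box((S<60)&(V>0),120,185,190,295);print("nestbase",rect(i,box((S<40)&(V>150),120,185,190,295),8))
m=box((S<60)&(V>90)&(V<170),120,185,190,295).astype(np.uint8)
n,l,st,c=cv2.connectedComponentsWithStats(m);print([(st[k],c[k].round(1)) for k in range(1,n) if st[k][4]>200])
a=cv2.resize(p[190:295,365:415],None,fx=5,fy=5,interpolation=cv2.INTER_CUBIC);b=cv2.resize(p[190:295,240:290],None,fx=5,fy=5,interpolation=cv2.INTER_CUBIC);e=cv2.resize(p[190:295,125:185],None,fx=5,fy=5,interpolation=cv2.INTER_CUBIC)
cv2.imwrite("pics/crops.png",np.hstack([e,b,a]))
E
```

```text
[ 21 179 217] [ 16 136 202] [ 26 103 199] [ 43  13 142] [ 16  13 213] [109 183  39]
blank [ 538.8 -242.4  150.    45.9    4. ]
mag [ 539.9 -241.3  161.5   67.2    3.6]
nestbase [540.3 257.5  82.1  69.4  77. ]
[(array([139, 202,  33,  28, 557], dtype=int32), array([157. , 215.1])), (array([131, 254,  29,  26, 524], dtype=int32), array([144.5, 266.2]))]
```

View pics/crops.png

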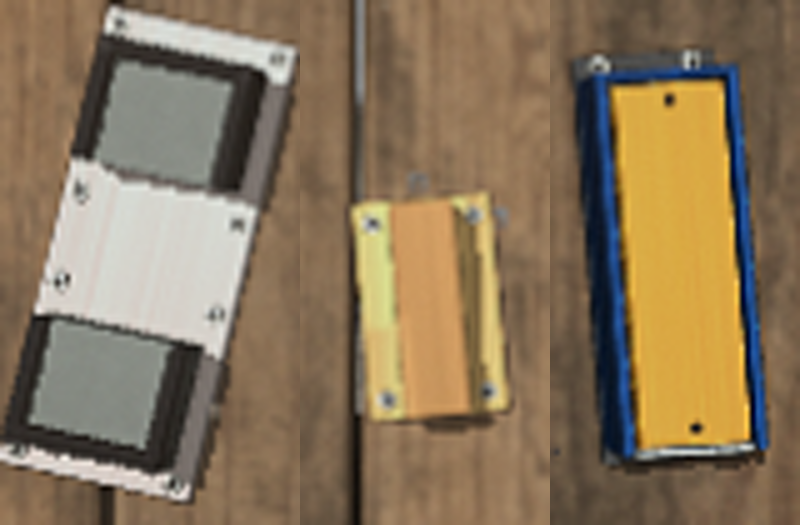

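The crops show the magazine's steel lip at its bottom end (about (390,281) in the full picture), so blanks slide toward the robot. The blank's hole marks are clear, and so are both nest seats and the rail. Next: exact poses, cabinet clearance and the shift to the press point.

```bash
cat >> h.py <<'E'
def go(x,y,z,yaw=None,ref=None):
    "jog numbers to reach TCP (x,y,z) with tool y axis at yaw+90 (deg, world; mod 180), tool down"
    s=arm.sense();Rt=R.from_rotvec(s["tool_rot"]);p=s["tool_pos"]
    cur=np.degrees(np.arctan2(*Rt.as_matrix()[[1,0],0]))
    print("t",round(s["t"],2),"tcp",p.round(1),"xaxis yaw",cur.round(2),"F",s["wrist_force"].round(1),"w",round(s["width"]*87.8,1),"ff",s["finger_force"],"q6",s["qpos"][5].round(2))
    sh=Rt.inv().apply(np.array([x,y,z])-p)/10
    if yaw is None: yaw=cur
    best=min((yaw,yaw+180),key=lambda a:abs((a-cur+180)%360-180))
    b=np.radians(best);T=np.array([[np.cos(b),np.sin(b),0],[np.sin(b),-np.cos(b),0],[0,0,-1]])
    print("shift cm",sh.round(2),"turn deg",np.degrees((Rt.inv()*R.from_matrix(T)).as_rotvec()).round(1))
E
python3 - <<'E'
from h import *
p=cv2.imread("pics/top0.png");i=eyes.camera_info("top");hsv=cv2.cvtColor(p,cv2.COLOR_BGR2HSV);d=np.load("pics/top0.npy")
H,S,V=[hsv[...,k].astype(int) for k in range(3)]
m=box((S<60)&(V>90)&(V<170),120,185,190,295).astype(np.uint8)
n,l,st,c=cv2.connectedComponentsWithStats(m);P=[]
for k in range(1,n):
    if st[k][4]>200:
        ct=cv2.findContours((l==k).astype(np.uint8),0,1)[0][0].reshape(-1,2);q=plane(i,ct,40);P.append(q);print("seat",prect(q),plane(i,[c[k]],40)[0].round(1))
print("both",prect(np.vstack(P)))
w=box((S<60)&(V<170),120,185,190,295)
print("walls",rect(i,box(V<75,120,185,190,295),47))
for s in((14,19),(14,18)):
  print("rail",rect(i,box((H>=s[0])&(H<=s[1])&(S>115)&(V>170),250,225,285,280),47))
print("foot",rect(i,box((S>80)&(V>165),245,222,290,280),8))
# cabinet
vv,uu=np.mgrid[0:420,0:560];o,r=ray(i,np.c_[uu.ravel(),vv.ravel()]);
X=(o+r*(d.ravel()[:,None]/(r@i["extrinsics"][:3,2])[:,None]))
k=(X[:,2]>60)&(X[:,1]<-150)&(X[:,0]>400)&(X[:,0]<900)&(d.ravel()>0)
Y=X[k];print("tall",Y[:,0].min(),Y[:,1].max());
for x in range(440,800,40):
    q=Y[(Y[:,0]>=x)&(Y[:,0]<x+40)]; 
    if len(q): print(x,q[:,1].max().round(),q[q[:,1].argmax(),2].round())
go(570,-240,100,4)
E
```

```text
seat [594.6 248.4  62.1  50.   78.8] [594.2 245.5  40. ]
seat [489.  268.6  50.8  47.1  77.5] [487.9 269.1  40. ]
both [542.7 259.4 156.   62.2 -12.5]
walls [478.8 260.7  85.   63.9  78.3]
rail [519.2  18.4  88.8  26.6   4.7]
rail [519.3  18.5  88.7  26.2   5.1]
foot [519.7  18.4  93.5  60.2   5.3]
tall 400.1223615031947 -275.5629589513439
440 -475.0 65.0
520 -425.0 61.0
560 -438.0 81.0
600 -445.0 88.0
640 -564.0 99.0
680 -276.0 329.0
720 -278.0 269.0
760 -278.0 193.0
t 0.1 tcp [190.1 568.5 232.9] xaxis yaw 161.51 F [ 0.3 -0.8 -0. ] w 87.7 ff 0.0 q6 -0.12
shift cm [-61.68 -64.6   13.39] turn deg [ -0.1  -0.  -22.5]
```

```bash
python3 -m jog '[0,-62,-64.5,8,0,0,-22.5,0,-62,-64.5,8,0,0,-22.5,0,-62,-64.5,8,0,0,-22.5,0,-62,-64.5,8,0,0,-22.5,0,-62,-64.5,8,0,0,-22.5,0,-62,-64.5,8,0,0,-22.5,0,-62,-64.5,8,0,0,-22.5,0,-62,-64.5,8,0,0,-22.5]' 20; python3 -c "
from h import *
go(572,-240,110,4)"
```

```text
t: 1.1
tool_pos: [403.2, 119.5, 189.3]
tool_rot: [-0.11, 3.139, 0.0]
wrist_force: [-0.1, 1.0, 0.3]
width: 0.126
finger_force: 0.0
t 1.1 tcp [403.2 119.5 189.3] xaxis yaw -175.99 F [-0.1  1.   0.3] w 11.1 ff 0.0 q6 -1.52
shift cm [-14.32 -37.04   7.93] turn deg [0. 0. 0.]
```

```bash
python3 -m jog '[0,-14.3,-37,7.9,0,0,0,0,-14.3,-37,7.9,0,0,0,0,-14.3,-37,7.9,0,0,0,0,-14.3,-37,7.9,0,0,0,0,-14.3,-37,7.9,0,0,0,0,-14.3,-37,7.9,0,0,0,0,-14.3,-37,7.9,0,0,0,0,-14.3,-37,7.9,0,0,0]'; python3 -c "
from h import *
go(572,-240,63,4)
p,d=eyes.read_camera('wrist');i=eyes.camera_info('wrist')
hsv=cv2.cvtColor(p,cv2.COLOR_BGR2HSV);H,S,V=[hsv[...,k].astype(int) for k in range(3)]
cv2.imwrite('pics/w1.png',p);print(rect(i,(H>15)&(H<30)&(S>120)&(V>120),52))"
```

```text
t: 2.1
tool_pos: [571.5, -239.7, 109.4]
tool_rot: [0.106, -3.139, -0.0]
wrist_force: [-1.0, 2.0, 0.0]
width: 0.009
finger_force: 0.0
t 2.1 tcp [ 571.5 -239.7  109.4] xaxis yaw -176.14 F [-1.  2.  0.] w 0.8 ff 0.0 q6 -2.15
shift cm [-0.05 -0.04  4.64] turn deg [ 0.  -0.  -0.1]
[ 565.2 -224.8    3.4    3.1  -71.8]
```

View pics/w1.png

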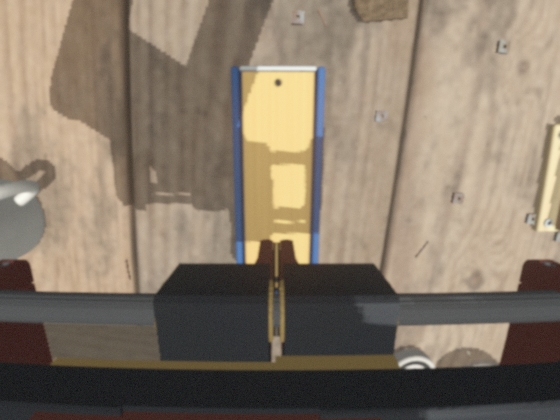

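The wrist view shows the closed fingertips centred on the blank's axis at (277,250), with the lip at (280,68). Next I go down to just above the plate.

```bash
python3 -m jog '[0,0,0,2,0,0,0,0,0,0,4,0,0,0,0,0,0,4.45,0,0,0,0,0,0,4.5,0,0,0,0,0,0,4.55,0,0,0,0,0,0,4.6,0,0,0,0,0,0,4.65,0,0,0,0,0,0,4.7,0,0,0]'
```

```text
t: 3.15
tool_pos: [571.3, -237.9, 63.5]
tool_rot: [-0.11, 3.14, -0.0]
wrist_force: [0.5, -0.2, -0.3]
width: 0.007
finger_force: 0.0
```

```bash
python3 -m jog '[0,0,0,0.05,0,0,0,0,0,0,0.05,0,0,0,0,0,0,0.1,0,0,0,0,0,0,0.1,0,0,0,0,0,0,0.1,0,0,0,0,0,0,0.1,0,0,0,0,0,0,0.1,0,0,0,0,0,0,0.1,0,0,0]'
```

```text
t: 4.15
tool_pos: [571.3, -237.8, 63.3]
tool_rot: [-0.11, 3.139, -0.001]
wrist_force: [-2.4, 1.1, 8.1]
width: 0.003
finger_force: 4.6
```

```bash
python3 -m jog '[0,0,0,0.03,0,0,0,0,0.4,0,0.03,0,0,0,0,0.8,0,0.03,0,0,0,0,1.2,0,0.03,0,0,0,0,1.6,0,0.03,0,0,0,0,2.0,0,0.03,0,0,0,0,2.4,0,0.03,0,0,0,0,2.4,0,0.03,0,0,0]'
cat >> h.py <<'E'
def end():
    p,d=eyes.read_camera('wrist');i=eyes.camera_info('wrist')
    hsv=cv2.cvtColor(p,cv2.COLOR_BGR2HSV);H,S,V=[hsv[...,k].astype(int) for k in range(3)]
    m=box((H>15)&(H<30)&(S>110)&(V>100),230,0,330,230)
    ys=np.where(m[:,265:295].mean(1)>.6)[0];cv2.imwrite('pics/w_end.png',p)
    print("free end",plane(i,[[280,ys.min()]],52).round(1),ys.min())
E
python3 -c "
from h import *
end()"
```

```text
t: 5.15
tool_pos: [549.0, -240.4, 63.3]
tool_rot: [-0.109, 3.136, -0.003]
wrist_force: [1.5, -0.1, 7.3]
width: 0.002
finger_force: 3.5
free end [[ 495.9 -241.5   52. ]] 164
```

View pics/w_end.png

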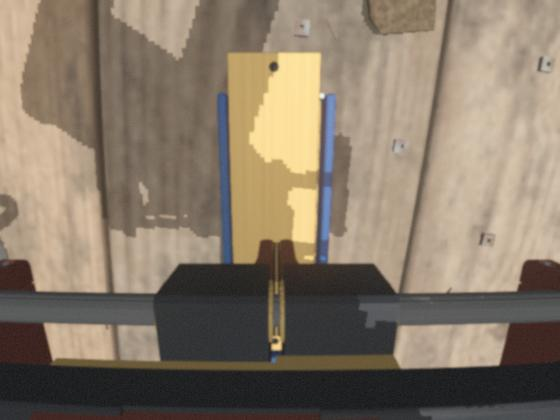

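The blank is sliding cleanly. Its free end is at row 53 and the magazine front is at about row 96, so roughly 20 mm overhangs. I drag on by 31 mm.

```bash
python3 -c "
from h import *
i=eyes.camera_info('wrist');print(plane(i,[[229,53],[321,53]],52).round(1),plane(i,[[223,95],[329,96]],51).round(1))"
python3 -m jog '[0,0.4,0,0,0,0,0,0,0.9,0,0,0,0,0,0,1.4,0,0,0,0,0,0,1.9,0,0,0,0,0,0,2.4,0,0,0,0,0,0,2.8,0,0,0,0,0,0,3.1,0,0,0,0,0,0,3.1,0,0,0,0,0]'
python3 -c "
from h import *
end()"
```

```text
[[ 443.4 -270.4   52. ]
 [ 440.3 -225.3   52. ]] [[ 463.2 -272.8   51. ]
 [ 460.  -219.2   51. ]]
t: 6.2
tool_pos: [518.2, -242.7, 63.3]
tool_rot: [-0.109, 3.136, -0.004]
wrist_force: [0.9, 0.0, 7.7]
width: 0.006
finger_force: 3.6
free end [[ 465.6 -243.8   52. ]] 165
```

View pics/w_end.png

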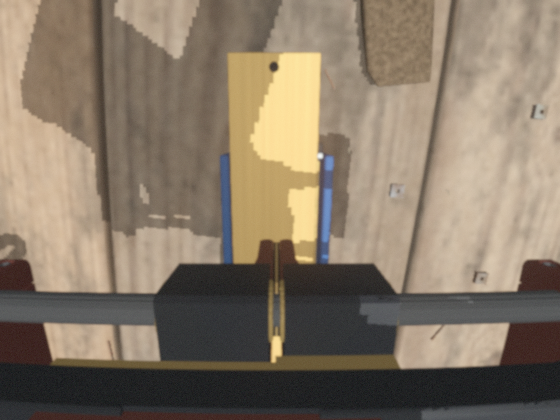

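The blank moved with the tips. Its end is at row 53 and the magazine front at row 156, about 50 mm of overhang. I lift off straight, then move to the free end.

```bash
python3 -m jog '[0,0,0,-1,0,0,0,0,0,0,-4,0,0,0,6.8,3,0,-4,0,0,0,6.8,6,0,-4,0,0,0,6.8,8,0,-4,0,0,0,6.8,8,0,-4,0,0,0,6.8,8,0,-4,0,0,0,6.8,8,0,-4,0,0,0]' 
python3 -c "
from h import *
go(438,-249.5,42,4)
p,d=eyes.read_camera('top');i=eyes.camera_info('top')
cv2.imwrite('pics/top1.png',p)
P=[438,-249.5,70];
"
```

```text
t: 7.25
tool_pos: [437.6, -247.5, 102.2]
tool_rot: [-0.11, 3.139, -0.001]
wrist_force: [0.1, 0.4, 0.2]
width: 0.646
finger_force: 0.0
t 7.25 tcp [ 437.6 -247.5  102.2] xaxis yaw -175.97 F [0.1 0.4 0.2] w 56.8 ff 0.0 q6 -2.29
shift cm [-0.02 -0.2   6.02] turn deg [-0.  0.  0.]
```

```bash
python3 -m jog '[6.8,0,-0.2,0.5,0,0,0,6.8,0,-0.2,3,0,0,0,6.8,0,-0.2,6,0,0,0,6.8,0,-0.2,6,0,0,0,5,0,-0.2,6,0,0,0,4.8,0,-0.2,6,0,0,0,4.8,0,-0.2,6,0,0,0,4.8,0,-0.2,6,0,0,0]' 10
python3 -c "
from h import *
go(438,-249.5,42,4)"
python3 -m jog '[4,0,0,0,0,0,0,4,0,0,0,0,0,0,4,0,0,0,0,0,0,4,0,0,0,0,0,0,4,0,0,0,0,0,0,4,0,0,0,0,0,0,4,0,0,0,0,0,0,4,0,0,0,0,0,0]' 45
```

```text
t: 8.3
tool_pos: [437.0, -249.4, 42.6]
tool_rot: [-0.11, 3.139, -0.001]
wrist_force: [-0.6, -0.1, 0.9]
width: 0.549
finger_force: 0.0
t 8.3 tcp [ 437.  -249.4   42.6] xaxis yaw -176.0 F [-0.6 -0.1  0.9] w 48.2 ff 0.0 q6 -2.3
shift cm [-0.1  -0.01  0.06] turn deg [-0.  0.  0.]
t: 9.3
tool_pos: [436.8, -249.3, 42.1]
tool_rot: [-0.11, 3.139, -0.0]
wrist_force: [-0.0, -0.6, 3.9]
width: 0.517
finger_force: 45.0
```

```bash
python3 -m jog '[4,0,0,-0.3,0,0,0,4,0,0,-0.8,0,0,0,4,0,0,-1.5,0,0,0,4,0,0,-2.5,0,0,0,4,0,0,-3.5,0,0,0,4,0,0,-4.5,0,0,0,4,0,0,-5,0,0,0,4,0,0,-5,0,0,0]'
python3 - <<'E'
from h import *
go(519,18,110,5)
p,d=eyes.read_camera('scene');q,_=eyes.read_camera('wrist');cv2.imwrite('pics/c2.png',np.hstack([p[150:420,150:550],cv2.resize(q,(400,270),interpolation=cv2.INTER_AREA)]))
E
```

```text
t: 10.3
tool_pos: [436.9, -249.4, 92.6]
tool_rot: [-0.11, 3.139, -0.001]
wrist_force: [0.0, -0.2, -0.2]
width: 0.512
finger_force: 45.0
t 10.3 tcp [ 436.9 -249.4   92.6] xaxis yaw -175.99 F [ 0.  -0.2 -0.2] w 44.9 ff 44.98649597167969 q6 -2.3
shift cm [-10.06  26.1   -1.75] turn deg [-0.  0. -1.]
```

View pics/c2.png

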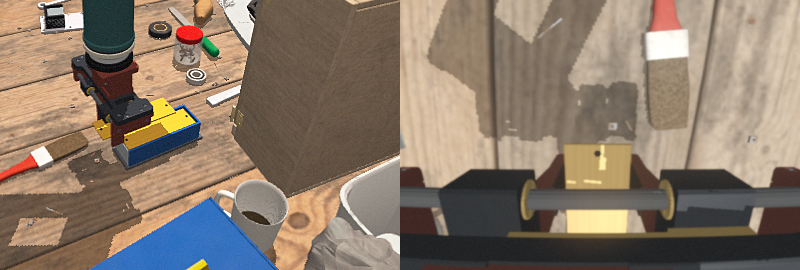

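The blank is held about level by its free end (end at wrist pixel (277,225)), and the next blank stays in the magazine. I measure the blank relative to the tool and the shift to the rail.

```bash
cat > m.py <<'E'
from h import *
def held(zt):
    "blank outline (brass) parts in top view and scene; prints extent along tool x"
    s=arm.sense();Rt=R.from_rotvec(s["tool_rot"]);tp=s["tool_pos"]
    for n in ("wrist","top"):
        p,d=eyes.read_camera(n);i=eyes.camera_info(n)
        hsv=cv2.cvtColor(p,cv2.COLOR_BGR2HSV);H,S,V=[hsv[...,k].astype(int) for k in range(3)]
        m=((H>15)&(H<30)&(S>110)&(V>90)).astype(np.uint8)
        if n=="wrist": m[:, :200]=0;m[:,360:]=0;m[255:]=0;m[:190]=0
        else:
            c=proj(i,[tp])[0].astype(int);z=np.zeros_like(m);z[c[1]-90:c[1]+40,c[0]-40:c[0]+40]=1;m*=z
        ct=max(cv2.findContours(m,0,1)[0],key=cv2.contourArea).reshape(-1,2)
        P=plane(i,ct,zt);L=Rt.inv().apply(P-tp);print(n,"local x",L[:,0].min().round(1),L[:,0].max().round(1),"y",L[:,1].min().round(1),L[:,1].max().round(1),prect(P))
        if n=="top":
            far=ct[np.abs(L[:,0]-L[:,0].min())<25];print("z far",[round(float((i["extrinsics"]@np.r_[0,0,0,1])[2]-d[v,u]),1) for u,v in far[:6]])
            cv2.imwrite("pics/t_m.png",p)
E
python3 -c "
from m import *
held(102.5)"
```

```text
wrist local x 11.2 26.6 y -22.5 3.4 [ 418.4 -259.9   25.9   15.3  -86.1]
top local x -175.1 -21.1 y -24.5 34.3 [ 534.1 -237.4  154.    58.6    3.9]
z far [32.5, 36.5, 34.4, 36.9, 32.4, 29.6]
```

```bash
python3 -c "
from h import *
go(471.1,14.2,92,5)"
python3 -m jog '[4,-0.7,4,0,0,0,-0.5,4,-1.4,8,0,0,0,-1,4,-2.1,12,0,0,0,-1,4,-2.8,16,0,0,0,-1,4,-3.5,20,0,0,0,-1,4,-4.2,23,0,0,0,-1,4,-5.1,25,0,0,0,-1,4,-5.25,26,0,0,0,-1]'
python3 - <<'E'
from m import *
go(471.1,14.2,92,5)
held(102.5)
E
```

```text
t 10.5 tcp [ 436.4 -249.    91.8] xaxis yaw -176.0 F [-0.4 -0.3 -0.9] w 45.1 ff 44.986492395401 q6 -2.3
shift cm [-5.300e+00  2.602e+01 -2.000e-02] turn deg [ 0. -0. -1.]
t: 11.5
tool_pos: [471.1, 14.8, 91.8]
tool_rot: [0.139, -3.138, 0.0]
wrist_force: [0.5, -0.5, -0.9]
width: 0.514
finger_force: 45.0
t 11.5 tcp [471.1  14.8  91.8] xaxis yaw -174.92 F [ 0.5 -0.5 -0.9] w 45.2 ff 44.98652458190918 q6 -1.77
shift cm [ 0.01 -0.06 -0.02] turn deg [-0.  -0.   0.1]
wrist local x 11.4 26.8 y -22.1 24.5 [452.   14.3  46.6  15.3 -85. ]
top local x -124.2 -27.6 y -30.0 24.0 [547.3  17.7  96.   53.6   3.4]
z far [0.7, -4.4, -3.9, -6.4, -2.2, -4.7]
```

View pics/t_m.png

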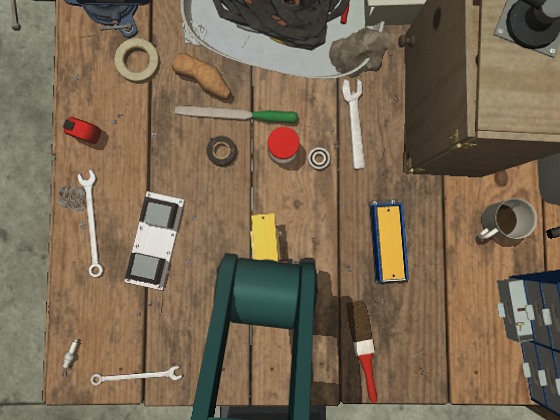

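The top view shows the blank (upper end at (263,214)) aligned over the rail. The lower blank is still inside the magazine at (390,242). I lower it.

```bash
python3 -m jog '[4,0,-0.05,1.5,0,0,0,4,0,-0.05,3,0,0,0,4,0,-0.05,4,0,0,0,4,0,-0.05,4.5,0,0,0,4,0,-0.05,4.75,0,0,0,4,0,-0.05,4.85,0,0,0,4,0,-0.05,4.9,0,0,0,4,0,-0.05,4.9,0,0,0]'
python3 -m jog '[4,0,0,0.05,0,0,0,4,0,0,0.1,0,0,0,4,0,0,0.1,0,0,0,4,0,0,0.1,0,0,0,4,0,0,0.1,0,0,0,4,0,0,0.1,0,0,0,4,0,0,0.1,0,0,0,4,0,0,0.1,0,0,0]'
```

```text
t: 12.6
tool_pos: [471.1, 13.4, 43.3]
tool_rot: [-0.137, 3.138, -0.0]
wrist_force: [0.1, 0.6, -0.9]
width: 0.511
finger_force: 45.0
t: 13.6
tool_pos: [470.9, 13.3, 42.1]
tool_rot: [0.137, -3.139, 0.0]
wrist_force: [0.7, 0.7, -1.2]
width: 0.511
finger_force: 45.0
```

```bash
python3 -m jog '[4,0,0.05,0.05,0,0,0,4,0,0.05,0.05,0,0,0,4,0,0.05,0.1,0,0,0,4,0,0.05,0.1,0,0,0,4,0,0.05,0.1,0,0,0,4,0,0.05,0.1,0,0,0,4,0,0.05,0.1,0,0,0,4,0,0.05,0.1,0,0,0]'
```

```text
t: 14.6
tool_pos: [471.0, 13.8, 41.5]
tool_rot: [-0.137, 3.138, -0.0]
wrist_force: [-0.9, 0.1, 5.6]
width: 0.518
finger_force: 45.0
```

Contact at 5.6 N. I release and rise.

```bash
python3 -m jog '[6.4,0,0,0,0,0,0,6.4,0,0,0,0,0,0,6.4,0,0,0,0,0,0,6.4,0,0,0,0,0,0,6.4,0,0,-1,0,0,0,6.4,0,0,-3,0,0,0,6.4,-1,0,-6,0,0,0,6.4,-1,0,-6,0,0,0]' 10
python3 - <<'E'
from m import *
go(519.3,18.4,100,5)
q,_=eyes.read_camera('wrist');p,_=eyes.read_camera('scene');cv2.imwrite('pics/c3.png',np.hstack([cv2.resize(p[150:285,180:380],(400,270)),cv2.resize(q,(400,270),interpolation=cv2.INTER_AREA)]))
p=q;i=eyes.camera_info('wrist');hsv=cv2.cvtColor(p,cv2.COLOR_BGR2HSV);H,S,V=[hsv[...,k].astype(int) for k in range(3)]
m=box((H>15)&(H<30)&(S>110)&(V>90),180,60,380,255);print(rect(i,m,51))
E
```

```text
t: 15.6
tool_pos: [483.6, 14.5, 103.5]
tool_rot: [-0.137, 3.133, -0.002]
wrist_force: [-0.1, 0.3, -0.7]
width: 0.732
finger_force: 0.0
t 15.6 tcp [483.6  14.5 103.5] xaxis yaw -174.99 F [-0.1  0.3 -0.7] w 64.2 ff 0.0 q6 -1.77
shift cm [-3.59  0.08  0.37] turn deg [-0.1  0.3  0. ]
[463.3  14.3  44.6  44.  -85.1]
```

View pics/c3.png

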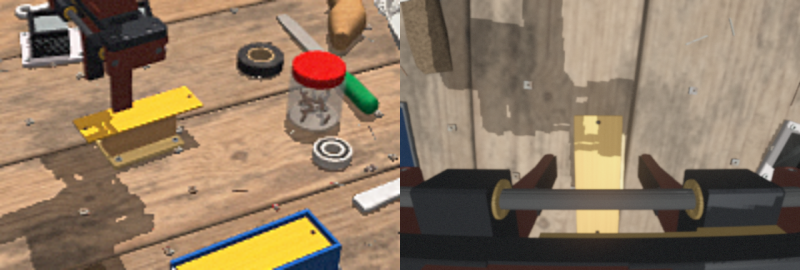

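The blank lies along the rail, and its near end shows at (597,117) in the right half. I go to its middle and grip.

```bash
python3 -m jog '[6.4,-1.7,0.1,0,0,0,0,6.4,-3.5,0.1,0,0,0,0,6.4,-3.5,0.1,2,0,0,0,6.4,-3.5,0.1,4.5,0,0,0,6.4,-3.5,0.1,6.2,0,0,0,6.4,-3.5,0.1,6.2,0,0,0,5,-3.5,0.1,6.2,0,0,0,4.8,-3.5,0.1,6.2,0,0,0]' 10
python3 - <<'E'
from h import *
go(518.5,18.3,41.3,5)
E
```

```text
t: 16.7
tool_pos: [516.3, 18.7, 39.6]
tool_rot: [-0.137, 3.137, -0.0]
wrist_force: [-0.8, -0.1, -0.2]
width: 0.56
finger_force: 0.0
t 16.7 tcp [516.3  18.7  39.6] xaxis yaw -174.99 F [-0.8 -0.1 -0.2] w 49.2 ff 0.0 q6 -1.76
shift cm [-0.21 -0.06 -0.17] turn deg [-0.   0.1  0. ]
```

```bash
python3 -m jog '[4.8,-0.2,-0.05,-0.15,0,0,0,4.8,-0.2,-0.05,-0.15,0,0,0,4,-0.2,-0.05,-0.15,0,0,0,4,-0.2,-0.05,-0.15,0,0,0,4,-0.2,-0.05,-0.15,0,0,0,4,-0.2,-0.05,-0.5,0,0,0,4,-0.2,-0.05,-3,0,0,0,4,-0.2,-0.05,-7,0,0,0]' 40
python3 - <<'E'
from h import *
go(541.5,257.5,110,-12.5)
E
```

```text
t: 17.7
tool_pos: [515.9, 18.6, 108.4]
tool_rot: [0.137, -3.134, -0.001]
wrist_force: [0.3, 0.3, -1.0]
width: 0.514
finger_force: 40.0
t 17.7 tcp [515.9  18.6 108.4] xaxis yaw -175.0 F [ 0.3  0.3 -1. ] w 45.1 ff 39.9962317943573 q6 -1.76
shift cm [-4.64 23.58 -0.16] turn deg [ 0.  -0.3 17.5]
```

```bash
python3 -m jog '[4,-0.7,3.5,0,0,0,3,4,-1.4,7,0,0,0,6,4,-2.1,11,0,0,0,9,4,-2.8,15,0,0,0,12,4,-3.5,19,0,0,0,15,4,-4.1,22,0,0,0,17.5,4,-4.6,23.5,0,0,0,17.5,4,-4.6,23.5,0,0,0,17.5]'
python3 - <<'E'
from h import *
go(541.5,257.5,70,-12.5)
q,_=eyes.read_camera('wrist');i=eyes.camera_info('wrist');cv2.imwrite('pics/w4.png',q)
p,_=eyes.read_camera('scene');cv2.imwrite('pics/s4.png',p)
s=arm.sense();Rt=R.from_rotvec(s["tool_rot"]);
print("expected nest-seat outer corners px",proj(i,[[541.5+a*np.cos(np.radians(-12.5))-b*np.sin(np.radians(-12.5)),257.5+a*np.sin(np.radians(-12.5))+b*np.cos(np.radians(-12.5)),47] for a,b in((-78,26),(-78,-26),(-33,26),(-33,-26))]).round(1).tolist())
cv2.imwrite('pics/c4.png',np.hstack([q[:, 100:460],cv2.resize(p[120:225,170:280],(440,420),interpolation=cv2.INTER_CUBIC)]))
E
```

```text
t: 18.7
tool_pos: [543.0, 256.9, 108.8]
tool_rot: [-0.338, -3.123, 0.001]
wrist_force: [0.2, 1.0, -1.1]
width: 0.517
finger_force: 40.0
t 18.7 tcp [543.  256.9 108.8] xaxis yaw 167.63 F [ 0.2  1.  -1.1] w 45.4 ff 39.996365904808044 q6 -1.03
shift cm [0.16 0.03 3.88] turn deg [-0.  -0.   0.1]
expected nest-seat outer corners px [[316.3, 118.5], [238.6, 118.5], [314.5, 185.1], [240.3, 185.1]]
```

View pics/c4.png

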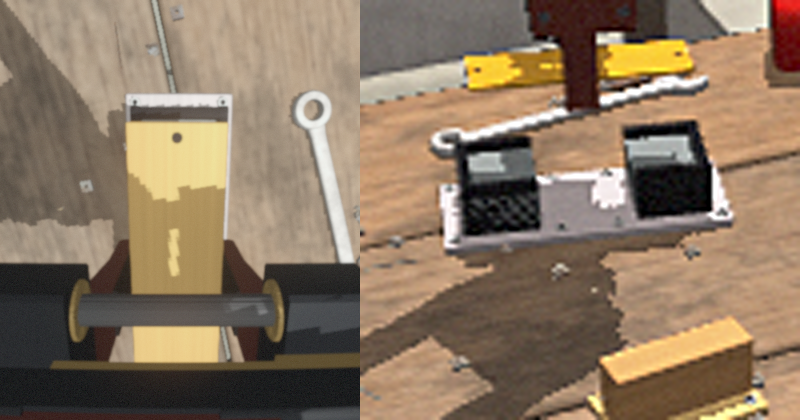

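The wrist view shows the blank's end edge at row 122 (columns 226–327) above the black end wall (rows 105–121), and the base end at row 95 (columns 226–332). The scene view shows the blank level above the nest. I compare the two in tool axes.

Run:
```python
from h import *
q=cv2.imread('pics/w4.png');i=eyes.camera_info('wrist');s=arm.sense();Rt=R.from_rotvec(s["tool_rot"]);tp=s["tool_pos"]
hsv=cv2.cvtColor(q,cv2.COLOR_BGR2HSV);H,S,V=[hsv[...,k].astype(int) for k in range(3)]
loc=lambda px,z:Rt.inv().apply(plane(i,px,z)-tp).round(1)
br=(H>12)&(H<32)&(S>75)&(V>100)
for v in (126,135,150,200,230): 
    u=np.where(br[v,200:360])[0]+200;print(v,"blank",u.min(),u.max(),loc([[u.min()-.5,v],[u.max()+.5,v]],118.7)[:,1])
print("end",loc([[277,np.where(br[:,277])[0][np.where(br[:,277])[0]>100].min()-.5]],118.7))
wh=(S<45)&(V>150)
for v in (97,99,101,103):
    u=np.where(wh[v,215:345])[0]+215;print(v,"base",u.min(),u.max(),loc([[u.min()-.5,v],[u.max()+.5,v]],8)[:,1])
for c in(250,277,305):
    r=np.where(wh[85:115,c])[0]+85;k=np.where(V[85:130,c]<75)[0]+85;print(c,"base end rows",r.min(),r.max(),loc([[c,r.min()-.5]],8),"dark",k.min(),k.max(),"wall outer top",loc([[c,k.min()]],47))
# walls' sides at 47
for v in(108,112,116):
    u=np.where(V[v,215:345]<85)[0]+215;print(v,"wall",u.min(),u.max(),loc([[u.min()-.5,v],[u.max()+.5,v]],47)[:,1])
print(tp,V[90:124,277],S[90:124,277])
```

```text
126 blank 224 327 [-23.1  23.4]
135 blank 224 326 [-23.3  23.1]
150 blank 216 326 [-27.2  23.3]
200 blank 227 323 [-23.   22.8]
230 blank 228 322 [-23.1  22.8]
end [[73.8  0.8 -9.9]]
97 base 225 332 [-39.8  44.6]
99 base 225 332 [-39.9  44.6]
101 base 225 332 [-39.9  44.7]
103 base 225 332 [-40.   44.7]
250 base end rows 93 106 [[101.3 -19.8 100.9]] dark 114 115 wall outer top [[ 82.3 -17.   61.8]]Traceback (most recent call last):
  File "<stdin>", line 13, in <module>
    return umr_minimum(a, axis, None, out, keepdims, initial, where)
ValueError: zero-size array to reduction operation minimum which has no identity
```

```bash
python3 -m jog '[4,0.25,0.12,1,0,0,0,4,0.25,0.12,2.5,0,0,0,4,0.25,0.12,4,0,0,0,4,0.25,0.12,5,0,0,0,4,0.25,0.12,5.6,0,0,0,4,0.25,0.12,5.9,0,0,0,4,0.25,0.12,5.9,0,0,0,4,0.25,0.12,5.9,0,0,0]'
python3 - <<'E'
from h import *
go(541.5,257.5,34,-12.5)
q,_=eyes.read_camera('wrist');i=eyes.camera_info('wrist');cv2.imwrite('pics/w5.png',q)
p,_=eyes.read_camera('top');cv2.imwrite('pics/t5.png',p)
cv2.imwrite('pics/c5.png',np.hstack([cv2.resize(q[40:240,210:350],(420,600),interpolation=cv2.INTER_CUBIC),cv2.resize(p[180:300,115:190],(375,600),interpolation=cv2.INTER_CUBIC)]))
E
```

```text
t: 19.8
tool_pos: [541.1, 258.4, 50.5]
tool_rot: [0.342, 3.122, 0.0]
wrist_force: [0.2, -0.4, -0.9]
width: 0.515
finger_force: 40.0
t 19.8 tcp [541.1 258.4  50.5] xaxis yaw 167.51 F [ 0.2 -0.4 -0.9] w 45.3 ff 39.99618172645569 q6 -1.02
shift cm [-0.06 -0.08  1.65] turn deg [0. 0. 0.]
```

View pics/c5.png

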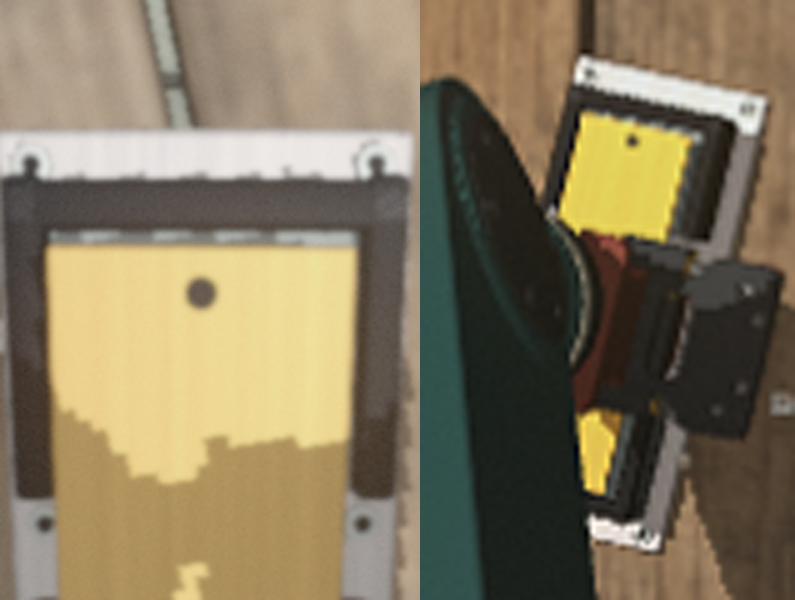

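The wrist crop shows the blank (crop columns 46–358, end row 245) inside the wall frame (outer columns 3–410, inner end edge row 230). I convert the gaps to millimetres.

Run:
```python
from h import *
i=eyes.camera_info('wrist');s=arm.sense();Rt=R.from_rotvec(s["tool_rot"]);tp=s["tool_pos"]
c=lambda u,v:[210+u/3-.33,40+v/3-.33]
loc=lambda L,z:Rt.inv().apply(plane(i,L,z)-tp).round(1)[:,:2].tolist()
zt=tp[2]+9.9
print("blank",loc([c(46,280),c(358,280),c(51,400),c(352,400),c(202,245)],zt))
print("wall outer",loc([c(3,200),c(410,200),c(13,480),c(395,480)],47),"inner",loc([c(46,228),c(359,228),c(202,230)],47),"outer end",loc([c(202,180)],47))
print("base end",loc([c(202,130)],8))
```

```text
blank [[68.9, -22.6], [68.9, 24.2], [50.9, -22.5], [50.9, 23.9], [73.9, 0.8]]
wall outer [[81.7, -31.2], [81.7, 34.4], [35.7, -31.7], [35.6, 34.1]] inner [[77.3, -24.4], [77.3, 26.3], [76.9, 0.8]] outer end [[84.7, 0.9]]
base end [[98.7, 1.0]]
```

Only about 0.7 mm is left across, and the ends are centred. I lower into the nest.

```bash
python3 -m jog '[4,0,0.06,0.2,0,0,0,4,0,0.06,0.5,0,0,0,4,0,0.06,0.8,0,0,0,4,0,0.06,1.1,0,0,0,4,0,0.06,1.3,0,0,0,4,0,0.06,1.45,0,0,0,4,0,0.06,1.5,0,0,0,4,0,0.06,1.55,0,0,0]'
```

```text
t: 20.9
tool_pos: [541.0, 258.9, 34.6]
tool_rot: [0.342, 3.123, -0.0]
wrist_force: [0.4, -0.1, 0.0]
width: 0.513
finger_force: 40.0
```

```bash
python3 -m jog '[4,0,0,0.03,0,0,0,4,0,0,0.06,0,0,0,4,0,0,0.09,0,0,0,4,0,0,0.1,0,0,0,4,0,0,0.1,0,0,0,4,0,0,0.1,0,0,0,4,0,0,0.1,0,0,0,4,0,0,0.1,0,0,0]'
```

```text
t: 21.9
tool_pos: [541.0, 258.9, 34.0]
tool_rot: [0.342, 3.123, -0.0]
wrist_force: [-0.8, -0.9, 4.6]
width: 0.512
finger_force: 40.0
```

```bash
python3 -m jog '[6.4,0,0,0,0,0,0,6.4,0,0,0,0,0,0,6.4,0,0,0,0,0,0,6.4,0,0,0,0,0,0,6.4,0,0,-1,0,0,0,6.4,0,0,-4,0,0,0,6.4,0,0,-8,0,0,0,6.4,-2,0,-12,0,0,0]' 10
python3 -m jog '[6.4,5,-6,-4,0,0,0,6.4,10,-12,-4,0,0,0,6.4,10,-18,-4,0,0,0,6.4,10,-24,-4,0,0,0,6.4,10,-24,-4,0,0,0,6.4,10,-24,-4,0,0,0,6.4,10,-24,-4,0,0,0,6.4,10,-24,-4,0,0,0]'
python3 - <<'E'
from h import *
go(541.5,257.5,34,-12.5)
p,_=eyes.read_camera('top');s,_=eyes.read_camera('scene')
cv2.imwrite('pics/c6.png',np.hstack([cv2.resize(p[180:300,115:190],(375,600),interpolation=cv2.INTER_CUBIC),cv2.resize(s[130:300,180:360],(420,397),interpolation=cv2.INTER_CUBIC)[:397] if 0 else cv2.copyMakeBorder(cv2.resize(s[130:320,180:360],(420,443)),0,157,0,0,0)]))
i=eyes.camera_info('top');hsv=cv2.cvtColor(p,cv2.COLOR_BGR2HSV);H,S,V=[hsv[...,k].astype(int) for k in range(3)]
print(rect(i,box((H>15)&(H<32)&(S>120)&(V>140),115,180,190,300),44),rect(i,box((H>15)&(H<30)&(S>120)&(V>140),365,195,415,290),48))
E
```

```text
t: 22.9
tool_pos: [559.1, 254.6, 155.1]
tool_rot: [-0.34, -3.122, 0.001]
wrist_force: [1.1, 0.3, -0.6]
width: 0.729
finger_force: 0.0
t: 23.9
tool_pos: [411.4, 42.7, 193.7]
tool_rot: [0.34, 3.123, 0.0]
wrist_force: [-0.1, -0.6, 1.8]
width: 0.727
finger_force: 0.0
t 23.9 tcp [411.4  42.7 193.7] xaxis yaw 167.58 F [-0.1 -0.6  1.8] w 63.9 ff 0.0 q6 -1.42
shift cm [-8.07 23.77 15.98] turn deg [0.  0.  0.1]
[541.7 256.8 149.   45.  -12.6] [ 538.7 -242.1  150.6   46.3    3.6]
```

View pics/c6.png

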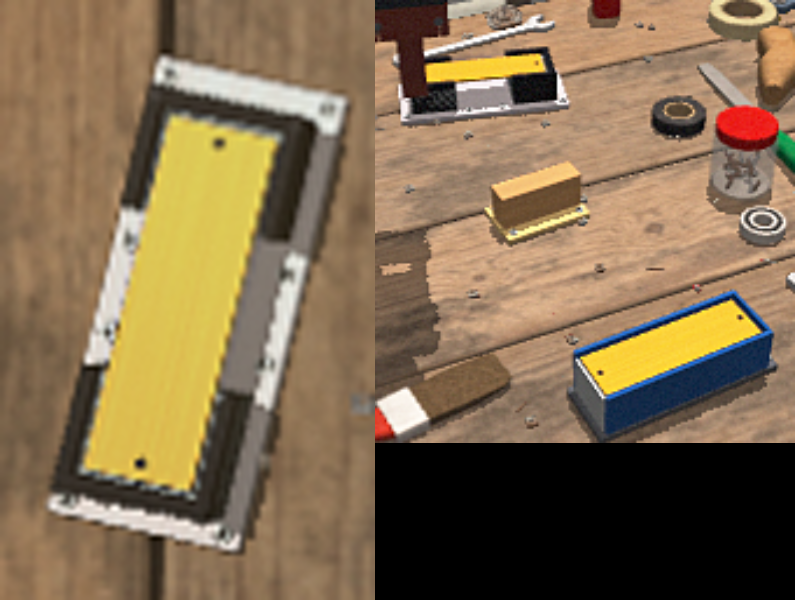

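The left half shows the blank (hole marks at (219,143) and (139,463)) lying evenly inside the black walls. The right half shows the next blank still in the magazine at (675,345), with the tape, jar and bearing where they were. I hand it in.

```bash
python3 -c "
from workcell import arm
print(arm.sign_off())"
```

```text
the job is handed in; nothing more can be done
None
```

The top blank was slid out about 50 mm over the lip, laid along the rail and released, then gripped by its middle and set flat in the engraving nest; the next blank stayed in the magazine, the tape, bearing and jar were not touched, and I handed it in at about 24 s (no verdict was returned).

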